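# Load the carton cradle and lock its hold-down bar

### The job

Load every small carton lying loose on the bench (not the bagged heap at the far right) lengthwise into the two bays of the steel cradle (up to two stacked in a bay), then fit the flat hold-down bar over the cradle's post so that it lies above both bays, turning it until its square hole drops home on the square. Set the wing nut on the thread, turn it backward (counter-clockwise from above) until it drops into the thread start, then screw it forward until it sits down on the bar, and let go. Leave the small bottle and the black jar where they stand.

Things in the scene. Friction and masses are not known exactly. Their poses are not given: they have to be found in the camera images.
- cradle: carton cradle, fixed: base plate 250 x 70 mm, 8 mm thick; origin under its middle, long side along x, z up. In its middle a round post 35 mm across up to a shoulder 66 mm above the bench, on it a square tang 24 x 24 mm, 9 mm high, square to the plate, then a two-start right-hand thread 24 mm across, tip 97 mm above the bench. Either side of the post is a bay
- bay_a (a point): middle of one bay, on the floor of the cradle, 8 mm above the bench, 71 mm from the post's axis along x; carton length along the cradle's x. Thin aluminium side guides (12 x 5 mm, up to 46 mm above the bench, 36 mm apart across the bay, at least 28 mm from its middle) leave the fingers room at the middle; with a low end stop they hold a carton with 4 mm to spare each side
- bay_b (a point): the same for the other bay, across the post. Each bay takes two cartons stacked, which stay clear below the bar
- cradle_shoulder (a point): point on the post's axis at the shoulder, 66 mm above the bench, where the underside of the bar comes to rest; axes as the cradle
- cradle_gap (a point): one of the two gaps (54 deg wide, half a turn apart, 10 mm from the axis) where the nut's lugs drop into the thread. Between gaps the lugs rest on a flat 25 mm above the shoulder, walled at its clockwise end: turn the nut counter-clockwise, up to 150 deg, until it drops and a wall stops it. Lugs at the gap's middle, it turns clockwise 107 to 125 deg to its seat: 27 level, then sinking 0.05 mm a deg
- bar_center (a point): hold-down bar, aluminium, 190 mm long (x), 40 wide (y), 10 thick (z), with a 27 x 27 mm square hole in its middle, square to its sides. Point: centre of bar and hole, half-way up. It passes freely over the thread, then lies on the tang (underside 9 mm above the shoulder) unless square to it within about 6 deg; home, the point is 5 mm above the shoulder. Starts flat on the bench
- nut_wing (a point): wing nut, dark steel, 46 mm tall: round skirt 40 mm across, open below, bore 27 mm, closed top 27 mm above the foot, and on it an upright wing 44 mm long (x), 12 thick (y), 27 to 46 mm above the foot. Point: middle of the wing on the axis, 36.5 mm above the foot; z up. Two lugs in the bore point inward along +x and -x, 6 mm above the foot. Starts upright on the bench
- nut_foot (a point): point on the nut's axis at the lower edge of its skirt. Resting on top of the thread it is 20 to 25 mm above the shoulder; dropped into the thread start 14 mm; screwed home on the bar 10 mm
- carton_0_center (a point): small printed carton 28 x 82 x 28 mm, lying on the bench, to be loaded (may be absent). Point: its centre, half-way up; long side along y
- carton_1_center (a point): small printed carton 28 x 82 x 28 mm, lying on the bench, to be loaded (may be absent). Point: its centre, half-way up; long side along y
- carton_2_center (a point): small printed carton 28 x 82 x 28 mm, lying on the bench, to be loaded (may be absent). Point: its centre, half-way up; long side along y
- carton_3_center (a point): small printed carton 28 x 82 x 28 mm, lying on the bench, to be loaded (may be absent). Point: its centre, half-way up; long side along y
- vial_white: small brown bottle with a white cap, 30 mm across, 62 mm tall, a bystander standing loose on the bench; origin under its centre
- jar: black jar, 41 mm across, 36 mm tall, a bystander standing loose on the bench; origin under its centre

How it is judged:
On the way, in this order (a step that is already met when the one before it is completed fails the run):
1. every carton that is there lies in a bay of the cradle ((x of carton_0_center in the frame of cradle between 0.055 and 0.085 m or x of carton_0_center in the frame of cradle between -0.085 and -0.055 m) and y of carton_0_center in the frame of cradle between -0.01 and 0.01 m and z of carton_0_center in the frame of cradle between 0.018 and 0.054 m and angle between the y axis of each of carton_0_center, carton_1_center, carton_2_center, carton_3_center and the x axis of cradle, either way round below 0.15 rad and (x of carton_1_center in the frame of cradle between 0.055 and 0.085 m or x of carton_1_center in the frame of cradle between -0.085 and -0.055 m) and y of carton_1_center in the frame of cradle between -0.01 and 0.01 m and z of carton_1_center in the frame of cradle between 0.018 and 0.054 m and (x of carton_2_center in the frame of cradle between 0.055 and 0.085 m or x of carton_2_center in the frame of cradle between -0.085 and -0.055 m) and y of carton_2_center in the frame of cradle between -0.01 and 0.01 m and z of carton_2_center in the frame of cradle between 0.018 and 0.054 m and (x of carton_3_center in the frame of cradle between 0.055 and 0.085 m or x of carton_3_center in the frame of cradle between -0.085 and -0.055 m) and y of carton_3_center in the frame of cradle between -0.01 and 0.01 m and z of carton_3_center in the frame of cradle between 0.018 and 0.054 m), for 0.2 s.
2. the bar has dropped home on the square tang, above the bays (z of bar_center in the frame of cradle_shoulder below 0.0068 m and horizontal distance between bar_center and cradle_shoulder below 0.004 m and angle between the z axis of bar_center and the z axis of cradle, either way round below 0.05 rad and angle between the x axis of bar_center and the x axis of cradle, either way round below 0.25 rad), for 0.2 s.
3. the nut has dropped into the thread start (z of nut_foot in the frame of cradle_shoulder between 0.008 and 0.016 m and horizontal distance between nut_foot and cradle_shoulder below 0.004 m and angle between nut_foot's own z axis and vertical below 0.08 rad), for 0.1 s.
4. the nut is screwed down on the bar (z of nut_foot in the frame of cradle_shoulder between 0.008 and 0.0115 m and horizontal distance between nut_foot and cradle_shoulder below 0.004 m and angle between nut_foot's own z axis and vertical below 0.08 rad), for 0.2 s.
At the end, for the whole second after the job is handed in: every carton present lies lengthwise in a bay (centre within about 15 mm along and 10 mm across), the bar is home on the shoulder above both bays (within 1.8 mm, level), and the nut is upright on the axis and screwed down to within 1.5 mm of its seat on the bar, at rest (all of step 1 and all of step 2 and all of step 4 and linear speed of nut below 0.02 m/s); the robot touches nothing.
It fails at once if the small bottle or the black jar is shifted more than 6 cm, or the bottle tipped over (distance of any of vial_white, jar from where it was at the start of the episode above 0.06 m or angle between vial_white's own z axis and vertical above 0.8 rad).
Of carton_0, carton_1, carton_2, carton_3 only 2 to 4 are there at a start; the rules pass over those that are not, and their reading is None.
At some moment in a run one of carton_0, carton_1, carton_2, carton_3, bar may be knocked a few centimetres aside while the robot is not near it.
It also fails if it takes over 210 s, if anything falls off the work surface, if the arm or the gripper's body presses on something with over 40 N, if the wrist force passes 120 N, or if a joint passes its speed limit or range.

### The arm

A 6-joint arm with a two-finger parallel gripper is mounted at the origin on a cart in front of the work surface, level with it; the furniture and walls round the work are solid. World frame = base frame: x ahead of the robot, y to its left, z up, the work surface at z = 0. Lengths are in m, angles in rad, forces in N, time in s.
With the tool pointing down it reaches from about 0.375 to 0.9 m from the base axis. Payload 3.1 kg.
Tool frame: the origin (TCP) lies midway between the tips of the shut fingers; the grasp point (between the pads) lies 19 mm behind it; z points along the fingers, y is the line along which they close (so a half turn about z gives the same grasp; the last joint's range is limited). The gripper opens to 87 mm and grips with 3 to 60 N. Pads are 19 mm wide; open, the fingers measure 117 mm over their backs; the gripper's body (75 mm by 190 mm) begins 51 mm behind the grasp point.
Start: joints at [-1.292, 0.527, 1.433, -0, 1.181, -0.178], TCP at [0.276, -0.561, 0.223] pointing down, gripper open.
Joint ranges: [-3.08, 3.08], [-0.75, 2.2], [0.22, 2.44], [-1.43, 4.57], [0, 2.65], [-2.85, 2.85]. Speed limits (rad/s): [2.79, 2.79, 3.14, 3.14, 3.14, 3.14].

### API

Orientations are given as a rotation vector (axis times angle).
In Python, from cell import read_state, capture, finish_job gives the robot as it stands.
- The arm moves only by the shell command python3 -m inch 'ROWS' [OPENING] [FORCE]. ROWS is a JSON object of lists of equal length, an entry for each row: "offset": the shift along the world's x, y, z each as a share of 150 mm, from -1 to 1, a list of three; "angular": the turn, a rotation vector about the world's x, y, z each as a share of pi/4 rad, from -1 to 1, a list of three. A call has exactly 8 rows; each row is the pose to reach, as a shift and turn from the pose commanded when the call began; what a row does not reach only later rows make up. A row lasts 1/10 s, in which the tool goes at most 50 mm and 8.59 degrees, less where a joint would pass 70% of its speed; a pose out of reach is approached as far as the arm can. A call with a number of a shift or a turn outside -1 to 1 is refused whole. A call with a gripper value outside its range is refused whole. OPENING is the gripper's target within -1 to 1 (shut at 1, half-way at 0, fully open at -1), set as the call begins (- or left out, the last holds). The fingers move at their own pace and stop on an object; FORCE is the grip in N (left out, the last holds). Time passes only in rows, so rows that repeat a pose let the fingers close, or fill a call up. It gives the time, the measured TCP pose, the force, the opening and the grip force at its end, in the units of the state.
- read_state(): the state, without advancing time (a new reading comes with each control period).
- capture(name): name is "side" or "top"; returns a dict with "image" (400x640x3 uint8, red, green, blue), "fx", "fy", "cx", "cy" (pixels), "R" (3x3) and "t" (3): a world point X has camera coordinates R X + t. Camera axes: x right, y down, z forward; pixel columns grow to the right and rows downward; lengths in m; the calibration is good to about 2 mm. A picture is of the moment at which its call begins. There is no depth.
- finish_job(): hands the job in; it is judged then, once.
The state is a dict: "time": time; "qpos": joint angles; "joint_velocities": joint speeds; "tau": joint torques, N m; "position": TCP position; "ee_rot": TCP orientation; "ft_force": force on the tool from outside, world axes, zero at the start; "torque": the same for the moment, N m; "finger_gap": finger opening in m; "grasp_force": force on a finger pad.
Only numpy, scipy, OpenCV 4.12 (cv2) and the standard library are available. Lean on these libraries where they do the work, as an engineer would, in place of code of your own. Each camera call takes 0.05 s, during which the arm holds its last target. There are 200 camera calls.

## Working session

There is one attempt and no reset: what is moved stays moved. The work goes in short steps, Python scripts to look and compute and a shell command to move; the robot and the scene stay as the last step left them, time stands still between calls to the robot, and variables do not carry over. Pictures are saved under pics/ and viewed, at most 14 in all, crops included, and the job is handed in when it is done.

```bash
mkdir -p pics; ls; cat > h.py <<'E'
import numpy as np, cv2
from cell import read_state, capture, finish_job
def snap(cam,name,crop=None,scale=1):
    c=capture(cam); im=c["image"][:,:,::-1]
    np.savez('pics/'+name+'.npz',**{k:np.array(v) for k,v in c.items()})
    if crop: x0,y0,x1,y1=crop; im=im[y0:y1,x0:x1]
    if scale!=1: im=cv2.resize(im,None,fx=scale,fy=scale,interpolation=cv2.INTER_CUBIC)
    cv2.imwrite('pics/'+name+'.png',im); return c
def load(name): return dict(np.load('pics/'+name+'.npz'))
def px(c,u,v,z):
    R=np.array(c["R"]);t=np.array(c["t"])
    d=R.T@np.array([(u-c["cx"])/c["fx"],(v-c["cy"])/c["fy"],1.0]); o=-R.T@t
    return o+d*(z-o[2])/d[2]
def proj(c,X):
    p=np.array(c["R"])@np.array(X)+np.array(c["t"]); return np.array([c["fx"]*p[0]/p[2]+c["cx"],c["fy"]*p[1]/p[2]+c["cy"]])
E
python3 - <<'E'
from h import *
for n in("top","side"):
    c=snap(n,n+"0"); print(n,c["fx"],np.round(-np.array(c["R"]).T@c["t"],3),np.round(c["R"],2).tolist())
s=read_state(); print(s)
E
```

```text
pics
top 501.20606395873705 [0.29  0.017 1.223] [[-0.05, -1.0, 0.0], [-0.98, 0.05, -0.21], [0.21, -0.01, -0.98]]
side 371.0585620643282 [0.153 0.833 0.693] [[-0.92, -0.39, -0.03], [-0.19, 0.52, -0.83], [0.34, -0.76, -0.55]]
{'time': 0.1, 'qpos': array([-1.29151215e+00,  5.28409860e-01,  1.43375926e+00, -2.38317768e-05,
        1.18140758e+00, -1.78510878e-01]), 'joint_velocities': array([-3.34370229e-04, -2.84669563e-03, -3.27358413e-03,  7.78348553e-05,
       -3.89923539e-04, -1.08516345e-03]), 'tau': array([-7.19170730e-04, -4.40984309e+01, -1.77150947e+01,  6.35460787e-02,
        5.34066057e-02, -4.93628238e-05]), 'position': array([ 0.27606232, -0.55999489,  0.22165171]), 'ee_rot': array([-3.05771893e+00, -7.12404270e-01,  1.91419454e-04]), 'ft_force': array([-0.81383808, -0.37304123,  0.08439192]), 'torque': array([ 0.02274822, -0.02861285,  0.06756095]), 'grasp_force': 0.0, 'finger_gap': 0.08688189078881266}
```

View pics/top0.png

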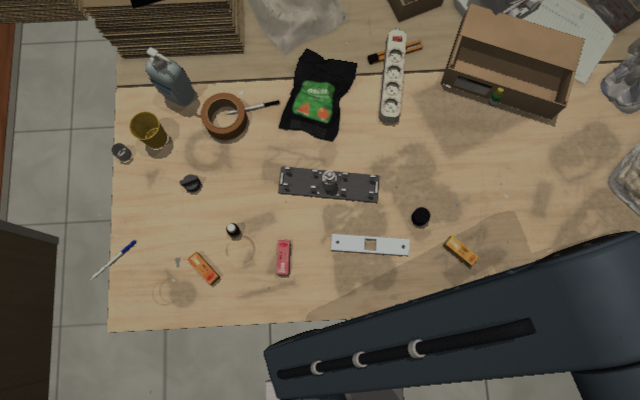

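View pics/side0.png

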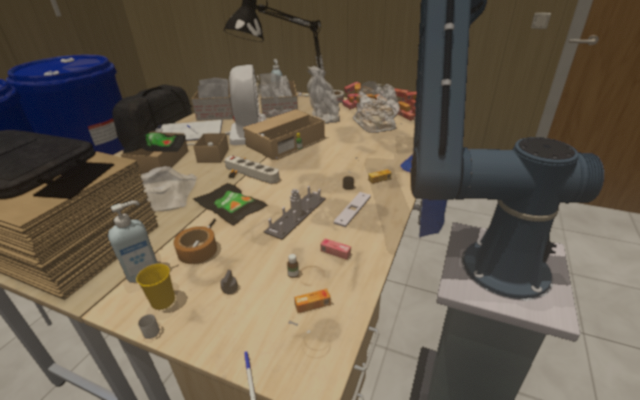

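Top view: cradle ~(329,184), bar ~(371,245), nut ~(190,183), jar (420,216), bottle (233,230), cartons at (203,268) orange, (283,257) red, (461,250) orange. I'll enlarge it to read off the edges.

```bash
python3 - <<'E'
import cv2
im=cv2.imread('pics/top0.png')
a=cv2.resize(im[160:300,170:370],None,fx=4,fy=4,interpolation=cv2.INTER_CUBIC)
cv2.imwrite('pics/top0a.png',a)
b=cv2.resize(im[160:280,290:490],None,fx=4,fy=4,interpolation=cv2.INTER_CUBIC)
cv2.imwrite('pics/top0b.png',b)
E
```

```text
(no output)
```

View pics/top0a.png

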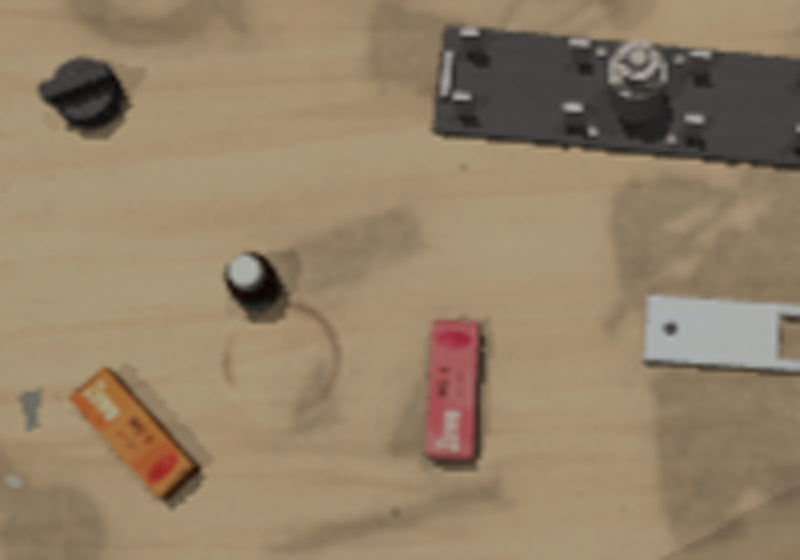

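View pics/top0b.png

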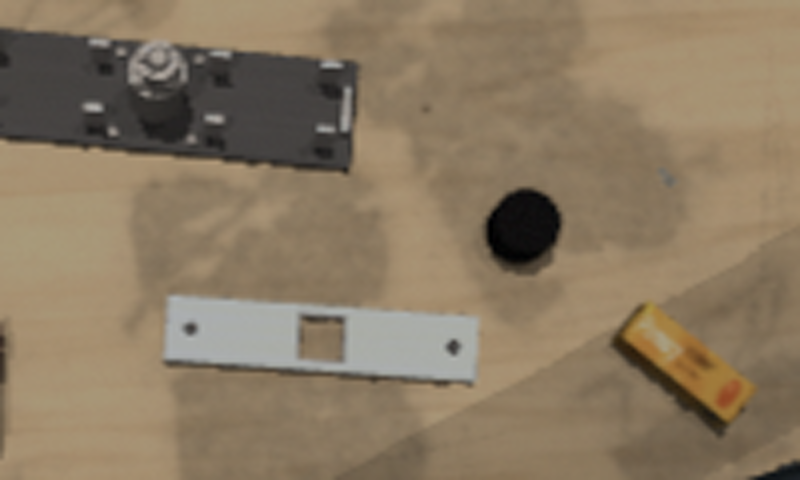

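Crops: the cradle's guides, the bar with its square hole, the nut's wing pointing slightly up-right, and the three cartons' top faces are all readable. I'll turn the corners into positions.

```bash
cat > m.py <<'E'
from h import *
c=load('top0')
def P(o,x,y,z): return px(c,o[0]+(x+.5)/4-.5,o[1]+(y+.5)/4-.5,z)
A=(170,160);B=(290,160)
def rect(n,pts,z):
    q=np.array([P(o,x,y,z)[:2] for o,x,y in pts]); ed=np.roll(q,-1,0)-q; L=np.linalg.norm(ed,axis=1)
    i=L.argmax(); d=ed[i]; e2=ed[(i+2)%4]; d=d/np.linalg.norm(d)-e2/np.linalg.norm(e2)
    print(n,q.mean(0).round(4),'L',(L*1000).round(),'long dir deg',round(np.degrees(np.arctan2(d[1],d[0]))%180,1)); return q.mean(0)
rect('cradle',[(A,444,27),(B,357,63),(B,350,170),(A,434,133)],.008)
rect('guides',[(A,470,33),(B,332,65),(B,325,129),(A,461,97)],.046)
rect('guidesin',[(B,100,43),(B,221,54),(B,214,119),(B,94,107)],.046)
rect('bar',[(B,168,296),(B,479,317),(B,474,383),(B,165,362)],.01)
rect('hole',[(B,299,316),(B,345,318),(B,344,361),(B,299,358)],.01)
rect('red',[(A,433,321),(A,479,321),(A,475,459),(A,428,456)],.028)
rect('orL',[(A,108,367),(A,198,467),(A,163,497),(A,72,397)],.028)
rect('orR',[(B,650,304),(B,755,385),(B,726,422),(B,617,338)],.028)
print('skirt',P(A,90,92,.027),'wing',P(A,42,90,.046),P(A,116,65,.046),'jar',P(B,523,222,.036),'vial',P(A,246,270,.062),'post',P(B,158,62,.097))
E
python3 m.py
```

```text
cradle [ 0.6087 -0.0174] L [248.  69. 248.  69.] long dir deg 81.4
guides [ 0.6093 -0.0174] L [209.  40. 209.  41.] long dir deg 81.4
guidesin [ 0.6095 -0.0177] L [74. 41. 73. 40.] long dir deg 81.2
bar [ 0.451  -0.1092] L [190.  41. 188.  41.] long dir deg 83.0
hole [ 0.4517 -0.1095] L [28. 26. 27. 26.] long dir deg 83.7
red [0.4303 0.102 ] L [28. 82. 28. 81.] long dir deg 175.9
orL [0.4151 0.2919] L [82. 27. 82. 27.] long dir deg 40.6
orR [ 0.4231 -0.3248] L [77. 29. 80. 29.] long dir deg 47.8
skirt [0.6256981  0.31896871 0.027     ] wing [0.62319544 0.34325517 0.046     ] [0.63651116 0.29838912 0.046     ] jar [ 0.51205654 -0.23336812  0.036     ] vial [0.5027033  0.21866973 0.062     ] post [ 0.60680412 -0.01730777  0.097     ]
```

```bash
python3 -m inch '{"offset":[[0.1,0.16,0],[0.2,0.32,-0.1],[0.3,0.48,-0.2],[0.4,0.64,-0.3],[0.49,0.79,-0.35],[0.6,0.96,-0.35],[0.6,0.96,-0.35],[0.6,0.96,-0.35]],"angular":[[0,0,0.06],[0,0,0.12],[0,0,0.18],[0,0,0.24],[0,0,0.3],[0,0,0.36],[0,0,0.36],[0,0,0.36]]}' -1 20
python3 -m inch '{"offset":[[0.1,0.16,0],[0.2,0.32,-0.1],[0.3,0.48,-0.2],[0.38,0.61,-0.3],[0.38,0.61,-0.35],[0.38,0.61,-0.4],[0.38,0.61,-0.4],[0.38,0.61,-0.4]],"angular":[[0,0,0.06],[0,0,0.12],[0,0,0.12],[0,0,0.12],[0,0,0.12],[0,0,0.12],[0,0,0.12],[0,0,0.12]]}'
python3 - <<'E'
from h import *
c=snap('top','top1')
im=np.hstack([c["image"][200:400,80:480,::-1]])
cv2.imwrite('pics/top1.png',cv2.resize(im,None,fx=2,fy=2))
print(read_state()['position'])
E
```

```text
time: 0.9
position: [0.3665, -0.4163, 0.1699]
ee_rot: [-2.928, -1.139, 0.001]
ft_force: [0.1, -0.0, 0.5]
finger_gap: 0.0872
grasp_force: 0.0
time: 1.7
position: [0.423, -0.3267, 0.1103]
ee_rot: [2.872, 1.271, 0.0]
ft_force: [0.1, 0.2, 0.2]
finger_gap: 0.0874
grasp_force: 0.0
[ 0.42312739 -0.32662205  0.11046003]
```

View pics/top1.png

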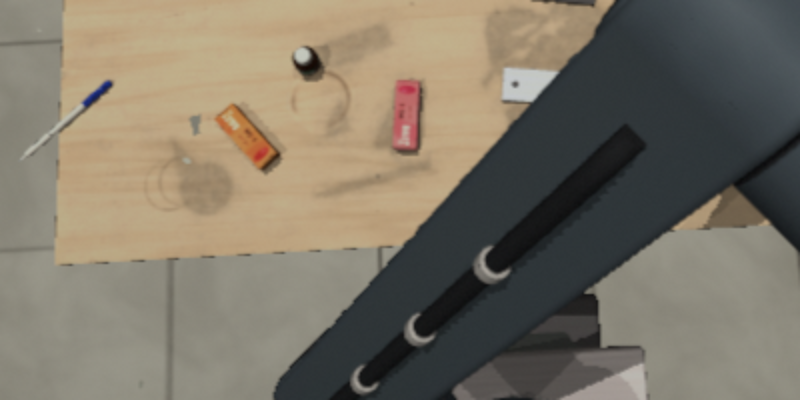

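The left side of the bench shows no further carton, and the two left ones haven't moved. Now to grasp the right one.

```bash
python3 -m inch '{"offset":[[0,0.01,-0.15],[0,0.01,-0.3],[0,0.01,-0.45],[0,0.01,-0.55],[0,0.01,-0.63],[0,0.01,-0.68],[0,0.01,-0.7],[0,0.01,-0.7]],"angular":[[0,0,0],[0,0,0],[0,0,0],[0,0,0],[0,0,0],[0,0,0],[0,0,0],[0,0,0]]}'
python3 -m inch '{"offset":[[0,0,0],[0,0,0],[0,0,0],[0,0,0],[0,0,0],[0,0,0],[0,0,0],[0,0,0]],"angular":[[0,0,0],[0,0,0],[0,0,0],[0,0,0],[0,0,0],[0,0,0],[0,0,0],[0,0,0]]}' 1 20
```

```text
time: 2.55
position: [0.4233, -0.3239, 0.0051]
ee_rot: [2.872, 1.273, 0.0]
ft_force: [-0.3, 0.1, 0.0]
finger_gap: 0.0871
grasp_force: 0.0
time: 3.35
position: [0.4233, -0.3236, 0.005]
ee_rot: [2.872, 1.273, 0.0]
ft_force: [0.9, 0.5, 0.3]
finger_gap: 0.0311
grasp_force: 0.1
```

```bash
python3 -m inch '{"offset":[[0,0,0],[0,0,0],[0,0,0.1],[0,0,0.3],[0.0,0,0.5],[0.1,0.13,0.6],[0.2,0.27,0.65],[0.3,0.4,0.65]],"angular":[[0,0,0],[0,0,0],[0,0,0],[0,0,0],[0,0,0.1],[0,0,0.2],[0,0,0.3],[0,0,0.4]]}'
python3 -m inch '{"offset":[[0.15,0.2,0],[0.3,0.4,0],[0.45,0.6,0],[0.6,0.8,0],[0.75,1.0,0],[0.87,1.0,0],[0.87,1.0,0],[0.87,1.0,0]],"angular":[[0,0,0.1],[0,0,0.2],[0,0,0.3],[0,0,0.35],[0,0,0.35],[0,0,0.35],[0,0,0.35],[0,0,0.35]]}'
python3 - <<'E'
from h import *
c=snap('top','top2',(250,140,410,260),5)
s=read_state();print(s['position'],s['ee_rot'],s['finger_gap'],s['grasp_force'])
E
```

```text
time: 4.15
position: [0.4691, -0.2635, 0.104]
ee_rot: [2.633, 1.709, 0.001]
ft_force: [-0.9, -0.0, -0.1]
finger_gap: 0.0281
grasp_force: 20.0
time: 4.95
position: [0.5979, -0.1135, 0.1022]
ee_rot: [-2.377, -2.052, 0.002]
ft_force: [0.3, 0.3, 0.8]
finger_gap: 0.0281
grasp_force: 20.0
[ 0.59733069 -0.11377034  0.1021113 ] [-2.37759103e+00 -2.05059952e+00  2.06572551e-03] 0.027910643884259744 19.999823765829206
```

View pics/top2.png

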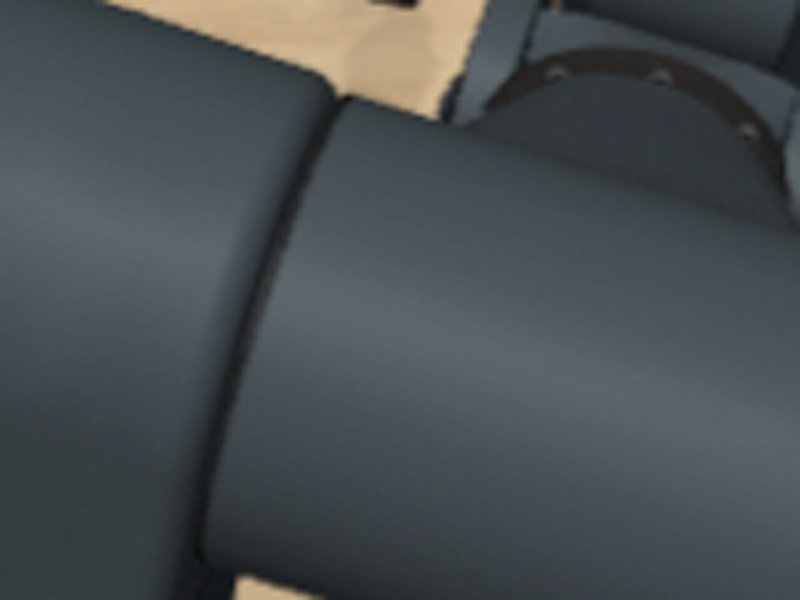

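The arm blocks the top view over the cradle, so I'll use the side camera for close checks here.

```bash
python3 -m inch '{"offset":[[0,0.06,-0.05],[0,0.12,-0.1],[0,0.16,-0.15],[0,0.17,-0.2],[0,0.175,-0.25],[0,0.175,-0.27],[0,0.175,-0.27],[0,0.175,-0.27]],"angular":[[0,0,0],[0,0,0],[0,0,0],[0,0,0],[0,0,0],[0,0,0],[0,0,0],[0,0,0]]}'
python3 - <<'E'
from h import *
c=snap('side','side2',(230,150,390,270),5)
s=read_state();print(s['position'])
E
```

```text
time: 5.8
position: [0.599, -0.0877, 0.0621]
ee_rot: [2.379, 2.052, 0.0]
ft_force: [0.2, -0.4, 0.4]
finger_gap: 0.0279
grasp_force: 20.0
[ 0.59906167 -0.087681    0.06224512]
```

View pics/side2.png

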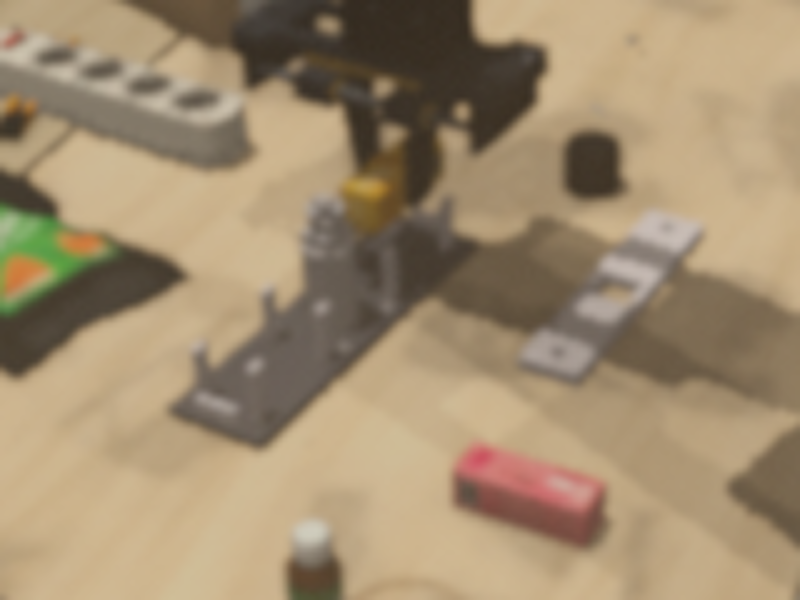

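The carton hangs between bay b's guides at (385,200) and looks lined up. Lower and release.

```bash
python3 -m inch '{"offset":[[0,0,-0.05],[0,0,-0.1],[0,0,-0.15],[0,0,-0.2],[0,0,-0.25],[0,0,-0.29],[0,0,-0.315],[0,0,-0.315]],"angular":[[0,0,0],[0,0,0],[0,0,0],[0,0,0],[0,0,0],[0,0,0],[0,0,0],[0,0,0]]}'
python3 -m inch '{"offset":[[0,0,0],[0,0,0],[0,0,0],[0,0,0],[0,0,0.05],[0,0,0.2],[0,0,0.4],[0,0,0.6]],"angular":[[0,0,0],[0,0,0],[0,0,0],[0,0,0],[0,0,0],[0,0,0],[0,0,0],[0,0,0]]}' -1
```

```text
time: 6.65
position: [0.5984, -0.0872, 0.0141]
ee_rot: [-2.378, -2.052, 0.001]
ft_force: [-0.2, 0.8, -0.7]
finger_gap: 0.0277
grasp_force: 20.0
time: 7.45
position: [0.5985, -0.0873, 0.106]
ee_rot: [-2.378, -2.052, 0.0]
ft_force: [0.2, -0.5, 0.2]
finger_gap: 0.0829
grasp_force: 0.0
```

```bash
python3 -m inch '{"offset":[[-0.05,0.05,0.1],[-0.15,0.15,0.15],[-0.25,0.25,0.15],[-0.35,0.35,0.15],[-0.45,0.45,0.15],[-0.5,0.5,0.15],[-0.55,0.55,0.15],[-0.6,0.6,0.15]],"angular":[[0,0,-0.12],[0,0,-0.25],[0,0,-0.37],[0,0,-0.5],[0,0,-0.62],[0,0,-0.75],[0,0,-0.87],[0,0,-1]]}'
python3 -m inch '{"offset":[[-0.1,0.1,0],[-0.2,0.25,0],[-0.3,0.4,0],[-0.4,0.5,-0.1],[-0.5,0.6,-0.2],[-0.52,0.66,-0.3],[-0.52,0.66,-0.3],[-0.52,0.66,-0.3]],"angular":[[0,0,-0.15],[0,0,-0.3],[0,0,-0.45],[0,0,-0.6],[0,0,-0.75],[0,0,-0.9],[0,0,-0.9],[0,0,-0.9]]}'
python3 - <<'E'
from h import *
c=snap('side','side3'); print(read_state())
c0=load('side0'); d=np.abs(c["image"].astype(int)-c0["image"]).sum(2)
# red in top-face check: compare patch at the red and orL cartons
for n,p in(('red',(.43,.102,.02)),('orL',(.415,.292,.02)),('bar',(.451,-.109,.01)),('nut',(.626,.319,.03)),('jar',(.512,-.233,.02))):
    u,v=proj(c0,p).astype(int); print(n,u,v,d[v-12:v+12,u-15:u+15].mean())
E
```

```text
time: 8.25
position: [0.5085, 0.003, 0.128]
ee_rot: [2.984, 0.98, 0.001]
ft_force: [-0.4, -0.5, -0.4]
finger_gap: 0.0872
grasp_force: 0.0
time: 9.05
position: [0.4314, 0.1016, 0.0828]
ee_rot: [3.14, -0.103, 0.002]
ft_force: [0.9, -0.6, -0.1]
finger_gap: 0.0872
grasp_force: 0.0
{'time': 9.1, 'qpos': array([-2.23212747e-02,  5.44787584e-01,  2.00392133e+00, -1.87445118e-04,
        5.90755772e-01,  1.61496002e+00]), 'joint_velocities': array([-0.00806835, -0.00431049, -0.0070664 , -0.00088194, -0.00313808,
        0.01034798]), 'tau': array([ 3.11852591e-01, -3.37320542e+01, -6.62527487e+00,  2.59314344e-02,
       -3.88746976e-02, -5.42667505e-03]), 'position': array([0.43198019, 0.10135181, 0.08301467]), 'ee_rot': array([ 3.13978204, -0.10416812,  0.00334411]), 'ft_force': array([ 0.78368445, -0.28124979, -0.63075268]), 'torque': array([-0.00876172, -0.0086514 , -0.0327978 ]), 'grasp_force': 0.0, 'finger_gap': 0.08699952883900616}
red 337 246 65.73611111111111
orL 314 297 33.49861111111111
bar 354 206 133.41805555555555
nut 232 278 38.6875
jar 349 182 177.87083333333334
```

```bash
python3 -m inch '{"offset":[[0,0,-0.1],[0,0,-0.2],[0,0,-0.3],[0,0,-0.4],[0,0,-0.47],[0,0,-0.51],[0,0,-0.52],[0,0,-0.52]],"angular":[[0,0,0],[0,0,0],[0,0,0],[0,0,0],[0,0,0],[0,0,0],[0,0,0],[0,0,0]]}'
python3 -m inch '{"offset":[[0,0,0],[0,0,0],[0,0,0],[0,0,0],[0,0,0],[0,0,0],[0,0,0],[0,0,0]],"angular":[[0,0,0],[0,0,0],[0,0,0],[0,0,0],[0,0,0],[0,0,0],[0,0,0],[0,0,0]]}' 1 20
python3 -m inch '{"offset":[[0,0,0],[0,0,0],[0,0,0.05],[0,0,0.15],[0,0,0.3],[0,0,0.45],[0,0,0.6],[0,0,0.66]],"angular":[[0,0,0],[0,0,0],[0,0,0],[0,0,0],[0,0,0],[0,0,0],[0,0,0],[0,0,0]]}'
python3 - <<'E'
from h import *
c=snap('side','side3',(230,120,390,240),5)
E
```

```text
time: 9.9
position: [0.4311, 0.1015, 0.0045]
ee_rot: [-3.14, 0.107, -0.001]
ft_force: [0.5, 0.0, -1.1]
finger_gap: 0.0874
grasp_force: 0.0
time: 10.7
position: [0.4307, 0.1017, 0.0043]
ee_rot: [-3.14, 0.107, 0.0]
ft_force: [-0.5, 0.5, 0.1]
finger_gap: 0.0312
grasp_force: 0.2
time: 11.5
position: [0.4316, 0.1017, 0.1053]
ee_rot: [-3.14, 0.107, -0.005]
ft_force: [1.1, -0.2, -1.4]
finger_gap: 0.0278
grasp_force: 20.0
```

View pics/side3.png

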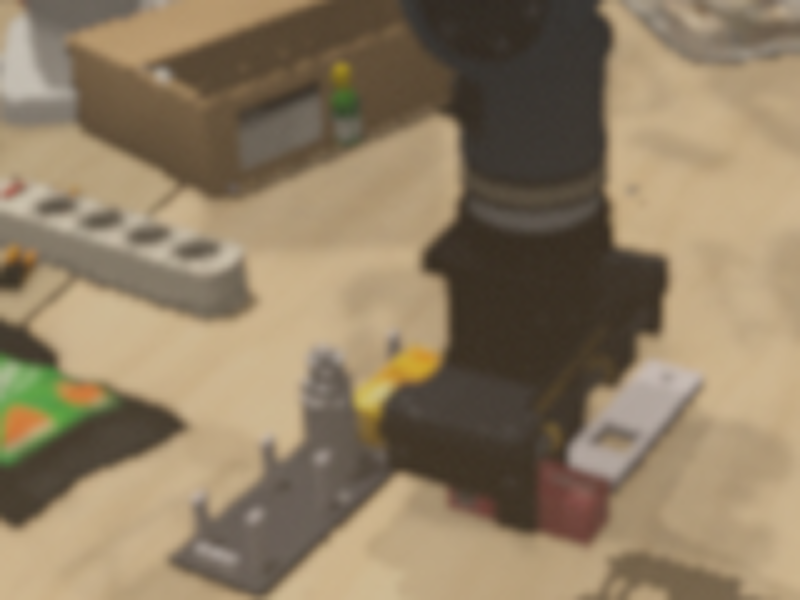

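The first carton lies flat in its bay and the red one is held. Now the red one goes to the other bay.

```bash
python3 -m inch '{"offset":[[0.05,0,0.05],[0.12,0,0.1],[0.2,-0.02,0.1],[0.28,-0.04,0.1],[0.36,-0.06,0.1],[0.45,-0.08,0.1],[0.52,-0.1,0.1],[0.6,-0.12,0.1]],"angular":[[0,0,0.12],[0,0,0.25],[0,0,0.37],[0,0,0.5],[0,0,0.62],[0,0,0.75],[0,0,0.87],[0,0,1]]}'
python3 -m inch '{"offset":[[0.12,-0.05,0],[0.25,-0.1,0],[0.37,-0.15,0],[0.5,-0.2,-0.05],[0.6,-0.21,-0.15],[0.655,-0.21,-0.25],[0.655,-0.21,-0.3],[0.655,-0.21,-0.3]],"angular":[[0,0,0.15],[0,0,0.3],[0,0,0.45],[0,0,0.6],[0,0,0.75],[0,0,0.895],[0,0,0.895],[0,0,0.895]]}'
python3 -m inch '{"offset":[[0,0,0],[0,0,0],[0,0,0],[0,0,0],[0,0,0],[0,0,0],[0,0,0],[0,0,0]],"angular":[[0,0,0],[0,0,0],[0,0,0],[0,0,0],[0,0,0],[0,0,0],[0,0,0],[0,0,0]]}'
```

```text
time: 12.35
position: [0.5202, 0.0835, 0.1172]
ee_rot: [-2.939, -1.108, 0.004]
ft_force: [-0.1, 0.7, -0.4]
finger_gap: 0.0279
grasp_force: 20.0
time: 13.15
position: [0.6168, 0.0523, 0.071]
ee_rot: [-2.382, -2.042, 0.006]
ft_force: [0.0, -0.7, -0.5]
finger_gap: 0.0279
grasp_force: 20.0
time: 13.95
position: [0.619, 0.0521, 0.0733]
ee_rot: [-2.383, -2.048, 0.0]
ft_force: [0.1, -0.1, -1.4]
finger_gap: 0.028
grasp_force: 20.0
```

```bash
python3 -m inch '{"offset":[[0,0,-0.05],[0,0,-0.12],[0,0,-0.19],[0,0,-0.26],[0,0,-0.32],[0,0,-0.37],[0,0,-0.395],[0,0,-0.395]],"angular":[[0,0,0],[0,0,0],[0,0,0],[0,0,0],[0,0,0],[0,0,0],[0,0,0],[0,0,0]]}'
python3 -m inch '{"offset":[[0,0,0],[0,0,0],[0,0,0],[0,0,0],[0,0,0.05],[0,0,0.25],[0,0,0.45],[0,0,0.65]],"angular":[[0,0,0],[0,0,0],[0,0,0],[0,0,0],[0,0,0],[0,0,0],[0,0,0],[0,0,0]]}' -1
```

```text
time: 14.75
position: [0.6191, 0.0521, 0.0134]
ee_rot: [-2.383, -2.047, 0.0]
ft_force: [1.2, -0.5, -0.7]
finger_gap: 0.0279
grasp_force: 20.0
time: 15.55
position: [0.6188, 0.0522, 0.113]
ee_rot: [-2.382, -2.048, 0.0]
ft_force: [0.1, -0.3, 0.5]
finger_gap: 0.083
grasp_force: 0.0
```

```bash
python3 -m inch '{"offset":[[-0.08,0.1,0],[-0.16,0.2,0],[-0.25,0.3,0],[-0.34,0.4,0],[-0.43,0.5,0],[-0.51,0.6,0],[-0.6,0.7,0],[-0.68,0.8,0]],"angular":[[0,0,-0.06],[0,0,-0.12],[0,0,-0.18],[0,0,-0.24],[0,0,-0.3],[0,0,-0.36],[0,0,-0.42],[0,0,-0.48]]}'
python3 -m inch '{"offset":[[-0.12,0.15,0],[-0.24,0.3,0],[-0.36,0.45,0],[-0.48,0.6,0],[-0.6,0.7,0],[-0.68,0.8,0],[-0.68,0.8,0],[-0.68,0.8,0]],"angular":[[0,0,-0.1],[0,0,-0.2],[0,0,-0.3],[0,0,-0.4],[0,0,-0.425],[0,0,-0.425],[0,0,-0.425],[0,0,-0.425]]}'
python3 - <<'E'
from h import *
c=capture('side'); c0=load('side0')
def cen(im,c,p):
    u,v=proj(c,p).astype(int); hsv=cv2.cvtColor(im[v-30:v+30,u-35:u+35],cv2.COLOR_RGB2HSV)
    m=cv2.inRange(hsv,(5,130,110),(25,255,255)); mo=cv2.moments(m,True); return u-35+mo['m10']/mo['m00'],v-30+mo['m01']/mo['m00'],mo['m00']
p=(.415,.292,.02)
print(cen(c['image'],c,p),cen(c0['image'],c0,p),read_state()['position'])
c=capture('side')
cv2.imwrite('pics/s4.png',c['image'][:,:,::-1])
E
```

```text
time: 16.35
position: [0.5163, 0.1727, 0.1122]
ee_rot: [2.726, 1.562, 0.001]
ft_force: [0.8, -0.4, 0.1]
finger_gap: 0.0872
grasp_force: 0.0
time: 17.15
position: [0.4153, 0.2924, 0.1121]
ee_rot: [2.945, 1.093, 0.002]
ft_force: [-0.2, -0.0, 0.1]
finger_gap: 0.0868
grasp_force: 0.0
(np.float64(310.62330623306235), np.float64(298.7642276422764), 369.0) (np.float64(312.375), np.float64(298.38775510204084), 392.0) [0.41577295 0.29205666 0.11200656]
```

Carton undisturbed. Grasp and lift.

```bash
python3 -m inch '{"offset":[[0,0,-0.15],[0,0,-0.3],[0,0,-0.45],[0,0,-0.57],[0,0,-0.65],[0,0,-0.7],[0,0,-0.71],[0,0,-0.71]],"angular":[[0,0,0],[0,0,0],[0,0,0],[0,0,0],[0,0,0],[0,0,0],[0,0,0],[0,0,0]]}'
python3 -m inch '{"offset":[[0,0,0],[0,0,0],[0,0,0],[0,0,0],[0,0,0],[0,0,0],[0,0,0],[0,0,0]],"angular":[[0,0,0],[0,0,0],[0,0,0],[0,0,0],[0,0,0],[0,0,0],[0,0,0],[0,0,0]]}' 1 20
python3 -m inch '{"offset":[[0,0,0],[0,0,0],[0,0,0.05],[0,0,0.2],[0,0,0.4],[0,0,0.6],[0,0,0.8],[0,0,0.86]],"angular":[[0,0,0],[0,0,0],[0,0,0],[0,0,0],[0,0,0],[0,0,0],[0,0,0],[0,0,0]]}'
```

```text
time: 18.05
position: [0.4154, 0.2921, 0.0052]
ee_rot: [-2.946, -1.09, -0.001]
ft_force: [0.3, 1.4, 0.5]
finger_gap: 0.0871
grasp_force: 0.0
time: 18.85
position: [0.415, 0.2922, 0.005]
ee_rot: [2.946, 1.091, -0.0]
ft_force: [0.0, -0.0, 0.3]
finger_gap: 0.0309
grasp_force: 0.0
time: 19.65
position: [0.4166, 0.2929, 0.1372]
ee_rot: [-2.946, -1.091, -0.01]
ft_force: [0.4, 0.4, -0.0]
finger_gap: 0.0278
grasp_force: 20.0
```

```bash
python3 -m inch '{"offset":[[0.08,-0.1,0],[0.16,-0.2,0],[0.25,-0.3,0],[0.34,-0.4,0],[0.43,-0.5,0],[0.51,-0.6,0],[0.6,-0.7,0],[0.68,-0.8,0]],"angular":[[0,0,0.06],[0,0,0.12],[0,0,0.18],[0,0,0.24],[0,0,0.3],[0,0,0.36],[0,0,0.42],[0,0,0.48]]}'
python3 -m inch '{"offset":[[0.12,-0.15,0],[0.24,-0.3,0],[0.36,-0.45,0],[0.48,-0.6,0],[0.6,-0.7,-0.1],[0.675,-0.8,-0.2],[0.675,-0.8,-0.3],[0.675,-0.8,-0.35]],"angular":[[0,0,0.1],[0,0,0.2],[0,0,0.3],[0,0,0.4],[0,0,0.425],[0,0,0.425],[0,0,0.425],[0,0,0.425]]}'
python3 -m inch '{"offset":[[0,0,0],[0,0,0],[0,0,0],[0,0,0],[0,0,0],[0,0,0],[0,0,0],[0,0,0]],"angular":[[0,0,0],[0,0,0],[0,0,0],[0,0,0],[0,0,0],[0,0,0],[0,0,0],[0,0,0]]}'
python3 - <<'E'
from h import *
c=snap('side','side5',(230,130,390,250),5)
E
```

```text
time: 20.45
position: [0.517, 0.1714, 0.1333]
ee_rot: [-2.688, -1.625, 0.002]
ft_force: [-0.5, 0.1, -0.1]
finger_gap: 0.0278
grasp_force: 20.0
time: 21.25
position: [0.616, 0.0524, 0.0791]
ee_rot: [-2.38, -2.044, 0.005]
ft_force: [-1.4, 1.0, -1.0]
finger_gap: 0.0277
grasp_force: 20.0
time: 22.05
position: [0.6183, 0.0521, 0.0816]
ee_rot: [2.382, 2.048, 0.0]
ft_force: [-1.0, 0.0, -1.1]
finger_gap: 0.028
grasp_force: 20.0
```

View pics/side5.png

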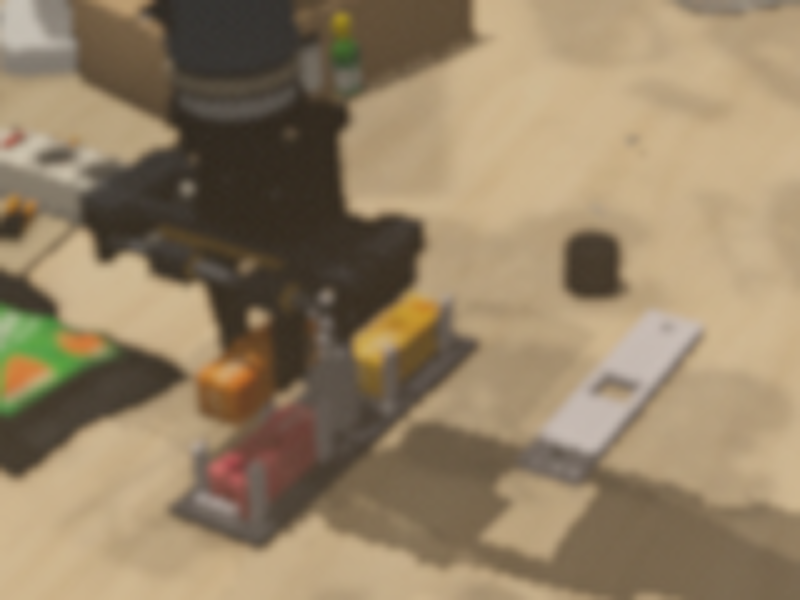

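Both lower cartons sit inside the guides, and the orange one hangs over the red at (235,380). Lower and release.

```bash
python3 -m inch '{"offset":[[0.005,0,-0.05],[0.005,0,-0.1],[0.005,0,-0.15],[0.005,0,-0.2],[0.005,0,-0.23],[0.005,0,-0.255],[0.005,0,-0.265],[0.005,0,-0.265]],"angular":[[0,0,0],[0,0,0],[0,0,0],[0,0,0],[0,0,0],[0,0,0],[0,0,0],[0,0,0]]}'
python3 -m inch '{"offset":[[0,0,0],[0,0,0],[0,0,0],[0,0,0],[0,0,0.05],[0,0,0.25],[0,0,0.45],[0,0,0.65]],"angular":[[0,0,0],[0,0,0],[0,0,0],[0,0,0],[0,0,0],[0,0,0],[0,0,0],[0,0,0]]}' -1
```

```text
time: 22.9
position: [0.6191, 0.0522, 0.0416]
ee_rot: [2.383, 2.048, 0.0]
ft_force: [0.7, -0.7, -1.8]
finger_gap: 0.0276
grasp_force: 20.0
time: 23.7
position: [0.6188, 0.0521, 0.1407]
ee_rot: [-2.383, -2.047, 0.0]
ft_force: [-0.0, -0.1, -0.1]
finger_gap: 0.0825
grasp_force: 0.0
```

```bash
python3 -m inch '{"offset":[[-0.08,-0.08,0],[-0.16,-0.16,0],[-0.25,-0.25,0],[-0.34,-0.34,0],[-0.43,-0.43,0],[-0.51,-0.5,0],[-0.6,-0.58,0],[-0.68,-0.66,0]],"angular":[[0,0,0.02],[0,0,0.04],[0,0,0.04],[0,0,0.04],[0,0,0.04],[0,0,0.04],[0,0,0.04],[0,0,0.04]]}'
python3 -m inch '{"offset":[[-0.1,-0.1,0],[-0.2,-0.2,-0.1],[-0.3,-0.3,-0.2],[-0.4,-0.4,-0.3],[-0.44,-0.42,-0.4],[-0.44,-0.42,-0.5],[-0.44,-0.42,-0.5],[-0.44,-0.42,-0.5]],"angular":[[0,0,0],[0,0,0],[0,0,0],[0,0,0],[0,0,0],[0,0,0],[0,0,0],[0,0,0]]}'
python3 - <<'E'
from h import *
c=snap('side','side6',(270,140,430,260),5)
print(proj(c,(.451,-.109,.01)))
q=read_state(); print(q['position'])
R=np.array([np.cos(np.radians(83.2)),np.sin(np.radians(83.2))]);N=np.array([R[1],-R[0]])
for a,b in((.095,.02),(.095,-.02),(-.095,-.02),(-.095,.02)):
    p=np.array([.4512,-.1093])+a*R+b*N; print(((proj(c,(*p,.01))-[270,140]+.5)*5-.5).round())
E
```

```text
time: 24.5
position: [0.5163, -0.0473, 0.1397]
ee_rot: [2.35, 2.085, 0.0]
ft_force: [0.7, 0.1, -1.0]
finger_gap: 0.0871
grasp_force: 0.0
time: 25.3
position: [0.4511, -0.1101, 0.0645]
ee_rot: [2.35, 2.085, 0.0]
ft_force: [-0.7, 0.3, 0.9]
finger_gap: 0.0868
grasp_force: 0.0
[354.3192835  206.74204539]
[ 0.45147899 -0.11013996  0.06481651]
[327. 405.]
[386. 424.]
[510. 272.]
[456. 258.]
```

View pics/side6.png

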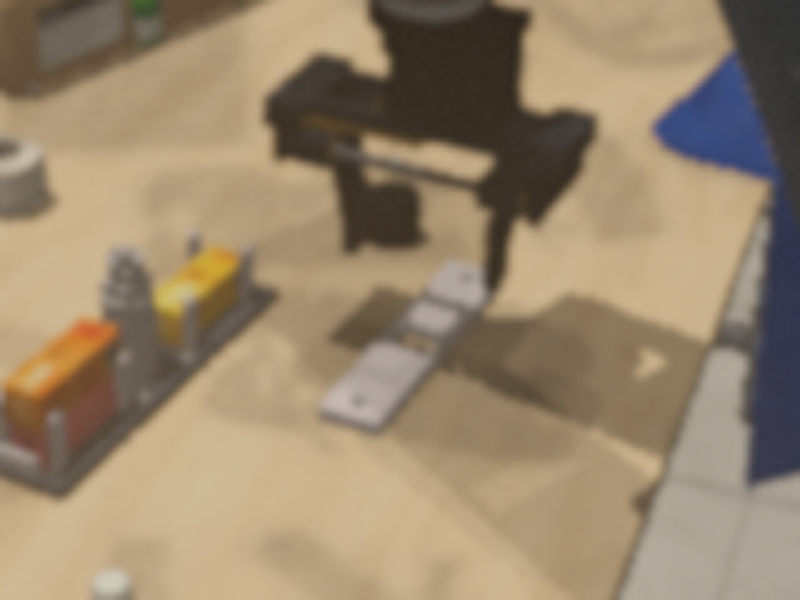

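The bar lies at (405,345) between the open fingers. Its corners sit a few crop pixels off prediction, so I'll compare with the first side picture to see if it moved.

```bash
python3 - <<'E'
from h import *
a=load('side0')['image'];b=load('side6')['image']
for n,(u,v) in {'leftend':(340,222),'vialref':(292,266),'cradleend':(278,235)}.items():
    t=cv2.cvtColor(a[v-9:v+9,u-9:u+9],cv2.COLOR_RGB2GRAY); s=cv2.cvtColor(b[v-25:v+25,u-25:u+25],cv2.COLOR_RGB2GRAY)
    r=cv2.matchTemplate(s,t,cv2.TM_CCOEFF_NORMED); _,m,_,l=cv2.minMaxLoc(r); print(n,m,l[0]-16,l[1]-16)
c=load('side0')
# cradle corners check of side calibration: predicted plate ends
R=np.array([np.cos(np.radians(81.4)),np.sin(np.radians(81.4))]);N=np.array([R[1],-R[0]])
for k in((.125,.035),(.125,-.035)):
    p=np.array([.609,-.0175])+k[0]*R+k[1]*N; print(((proj(c,(*p,.008))-[270,140]+.5)*5-.5).round())
E
```

```text
leftend 0.8213123679161072 0 0
vialref 0.9997723698616028 0 0
cradleend 0.9901316165924072 0 0
[-25. 455.]
[ 70. 492.]
```

The bar hasn't moved; the offset is just camera calibration, and the cradle corner shows the same one. Grasp.

```bash
python3 -m inch '{"offset":[[0,0.005,-0.1],[0,0.005,-0.2],[0,0.005,-0.28],[0,0.005,-0.34],[0,0.005,-0.38],[0,0.005,-0.41],[0,0.005,-0.415],[0,0.005,-0.415]],"angular":[[0,0,0],[0,0,0],[0,0,0],[0,0,0],[0,0,0],[0,0,0],[0,0,0],[0,0,0]]}'
python3 -m inch '{"offset":[[0,0,0],[0,0,0],[0,0,0],[0,0,0],[0,0,0],[0,0,0],[0,0,0],[0,0,0]],"angular":[[0,0,0],[0,0,0],[0,0,0],[0,0,0],[0,0,0],[0,0,0],[0,0,0],[0,0,0]]}' 1 40
python3 -m inch '{"offset":[[0,0,0],[0,0,0],[0,0,0.05],[0,0,0.2],[0,0,0.4],[0,0,0.6],[0,0,0.8],[0,0,0.9]],"angular":[[0,0,0],[0,0,0],[0,0,0],[0,0,0],[0,0,0],[0,0,0],[0,0,0],[0,0,0]]}'
```

```text
time: 26.15
position: [0.4511, -0.1092, 0.0021]
ee_rot: [2.35, 2.085, 0.0]
ft_force: [0.3, -0.5, 0.1]
finger_gap: 0.0871
grasp_force: 0.0
time: 26.95
position: [0.4515, -0.1093, 0.0021]
ee_rot: [2.349, 2.084, 0.001]
ft_force: [0.9, 0.2, -0.1]
finger_gap: 0.0397
grasp_force: 40.0
time: 27.75
position: [0.4509, -0.109, 0.1394]
ee_rot: [2.349, 2.084, 0.001]
ft_force: [0.2, 0.1, -2.4]
finger_gap: 0.0396
grasp_force: 40.0
```

```bash
python3 -m inch '{"offset":[[0.08,0.05,0],[0.2,0.12,0],[0.33,0.2,0],[0.46,0.28,0],[0.6,0.36,0],[0.75,0.45,0],[0.88,0.53,0],[1,0.61,0]],"angular":[[0,0,-0.02],[0,0,-0.04],[0,0,-0.04],[0,0,-0.04],[0,0,-0.04],[0,0,-0.04],[0,0,-0.04],[0,0,-0.04]]}'
python3 -m inch '{"offset":[[0.03,0,0],[0.053,0,-0.05],[0.053,0,-0.1],[0.053,0,-0.15],[0.053,0,-0.2],[0.053,0,-0.24],[0.053,0,-0.24],[0.053,0,-0.24]],"angular":[[0,0,0],[0,0,0],[0,0,0],[0,0,0],[0,0,0],[0,0,0],[0,0,0],[0,0,0]]}'
python3 - <<'E'
from h import *
c=snap('side','side7',(250,140,350,215),8)
print(read_state()['position'])
for z in(.066,.097,.101,.111): print(z,((proj(c,(.609,-.0175,z))-[250,140]+.5)*8-.5).round())
E
```

```text
time: 28.55
position: [0.6005, -0.0167, 0.1368]
ee_rot: [-2.381, -2.047, 0.003]
ft_force: [-0.5, -0.7, -2.4]
finger_gap: 0.0393
grasp_force: 40.0
time: 29.35
position: [0.6088, -0.0177, 0.1009]
ee_rot: [-2.382, -2.047, 0.0]
ft_force: [1.0, 0.7, -1.7]
finger_gap: 0.039
grasp_force: 40.0
[ 0.60910615 -0.01773159  0.10117226]
0.066 [377. 463.]
0.097 [372. 395.]
0.101 [372. 386.]
0.111 [370. 363.]
```

View pics/side7.png

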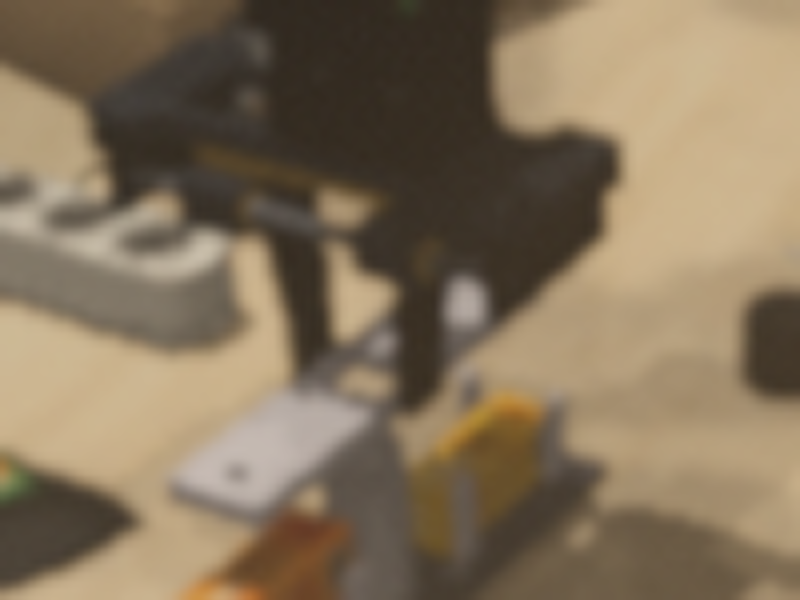

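The bar sits level and centred over the post. I'll lower it gently, watching the force.

```bash
python3 -m inch '{"offset":[[0,0.001,-0.01],[0,0.001,-0.02],[0,0.001,-0.03],[0,0.001,-0.04],[0,0.001,-0.05],[0,0.001,-0.06],[0,0.001,-0.07],[0,0.001,-0.07]],"angular":[[0,0,0],[0,0,0],[0,0,0],[0,0,0],[0,0,0],[0,0,0],[0,0,0],[0,0,0]]}'
```

```text
time: 30.2
position: [0.6104, -0.0178, 0.0914]
ee_rot: [2.38, 2.046, 0.004]
ft_force: [2.4, 0.3, -1.4]
finger_gap: 0.0393
grasp_force: 40.0
```

```bash
python3 -m inch '{"offset":[[0.006,0,-0.01],[0.006,0,-0.02],[0.006,0,-0.03],[0.006,0,-0.04],[0.006,0,-0.05],[0.006,0,-0.06],[0.006,0,-0.07],[0.006,0,-0.07]],"angular":[[0,0,0],[0,0,0],[0,0,0],[0,0,0],[0,0,0],[0,0,0],[0,0,0],[0,0,0]]}'
```

```text
time: 31.0
position: [0.6106, -0.0176, 0.08]
ee_rot: [2.382, 2.047, 0.002]
ft_force: [4.3, -0.3, -1.6]
finger_gap: 0.0394
grasp_force: 40.0
```

```bash
python3 -m inch '{"offset":[[0,0,-0.01],[0,0,-0.02],[0,0,-0.03],[0,0,-0.04],[0,0,-0.05],[0,0,-0.06],[0,0,-0.06],[0,0,-0.06]],"angular":[[0,0,0],[0,0,0],[0,0,0],[0,0,0],[0,0,0],[0,0,0],[0,0,0],[0,0,0]]}'
```

```text
time: 31.8
position: [0.6108, -0.0177, 0.0711]
ee_rot: [2.381, 2.047, 0.002]
ft_force: [5.5, 0.1, -0.5]
finger_gap: 0.0393
grasp_force: 40.0
```

The bar is on the square tang and dropping. I'll ease the sideways load and finish the descent.

```bash
python3 -m inch '{"offset":[[0.004,0,0],[0.008,0,-0.005],[0.008,0,-0.01],[0.008,0,-0.015],[0.008,0,-0.02],[0.008,0,-0.02],[0.008,0,-0.02],[0.008,0,-0.02]],"angular":[[0,0,0],[0,0,0],[0,0,0],[0,0,0],[0,0,0],[0,0,0],[0,0,0],[0,0,0]]}'
python3 -m inch '{"offset":[[0,0,0],[0,0,0],[0,0,0],[0,0,0],[0,0,0],[0,0,0.1],[0,0,0.3],[0,0,0.5]],"angular":[[0,0,0],[0,0,0],[0,0,0],[0,0,0],[0,0,0],[0,0,0],[0,0,0],[0,0,0]]}' -1
python3 -m inch '{"offset":[[0,0.1,0.1],[0,0.25,0.2],[0,0.4,0.2],[0,0.55,0.2],[0,0.7,0.2],[0,0.8,0.2],[0,0.9,0.2],[0,1,0.2]],"angular":[[0,0,0],[0,0,0],[0,0,0],[0,0,0],[0,0,0],[0,0,0],[0,0,0],[0,0,0]]}'
python3 - <<'E'
from h import *
c=snap('side','side8',(240,140,400,260),5)
c=snap('top','top8',(150,120,390,280),1)
E
```

```text
time: 32.6
position: [0.6108, -0.0174, 0.0681]
ee_rot: [-2.382, -2.048, 0.0]
ft_force: [3.8, -1.2, 2.3]
finger_gap: 0.0394
grasp_force: 40.0
time: 33.4
position: [0.6106, -0.0174, 0.1443]
ee_rot: [-2.382, -2.047, 0.001]
ft_force: [-0.3, -0.1, -0.3]
finger_gap: 0.0859
grasp_force: 0.0
time: 34.2
position: [0.6111, 0.1332, 0.1734]
ee_rot: [2.383, 2.047, 0.0]
ft_force: [0.2, 0.2, 0.6]
finger_gap: 0.0871
grasp_force: 0.0
```

View pics/side8.png

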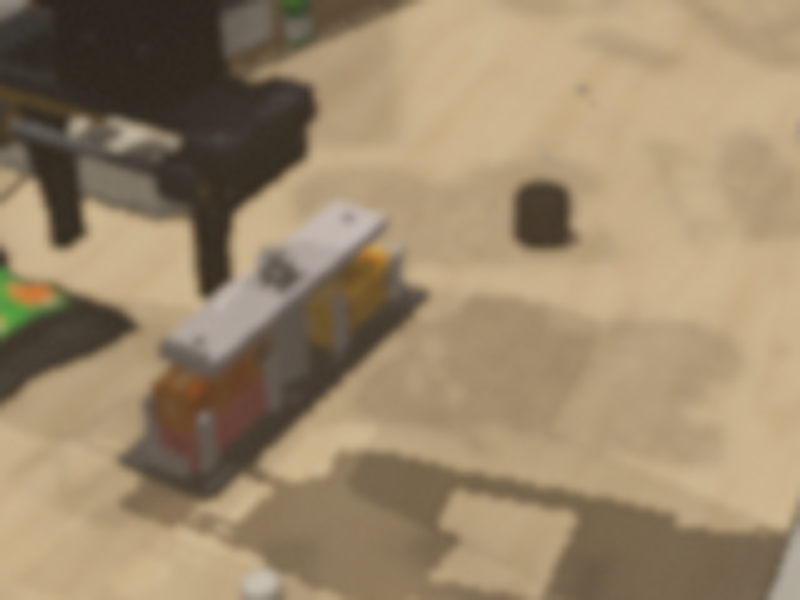

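The bar lies level and home over both bays. Next is the nut, so I'll check how close the cup and tape roll are to the gripper body there.

```bash
python3 - <<'E'
from h import *
s=load('side0');t=load('top0')
print('cup base',px(s,161,303,0),'cup right base',px(s,174,296,0))
for z in(0,.05,.08,.1):print(z,'cup rim top-view',px(t,149,126,z),px(t,166,126,z),px(t,149,113,z))
for z in(.06,.08,.1):print(z,'side rim',px(s,155,272,z), px(s,172,270,z))
print('tape',px(t,223,124,.03),'bowl near edge',px(t,222,139,.0))
p=(.6275,.3195,.02); print('nut px side',proj(s,p),'top',proj(t,p))
E
```

```text
cup base [0.7615605  0.42801388 0.        ] cup right base [0.74726381 0.39883624 0.        ]
0 cup rim top-view [0.79091838 0.43715535 0.        ] [0.7885377  0.39327684 0.        ] [0.82684755 0.43782295 0.        ]
0.05 cup rim top-view [0.77042131 0.4199892  0.05      ] [0.76813799 0.37790509 0.05      ] [0.80488117 0.4206295  0.05      ]
0.08 cup rim top-view [0.75812308 0.40968951 0.08      ] [0.75589817 0.36868204 0.08      ] [0.79170134 0.41031343 0.08      ]
0.1 cup rim top-view [0.74992425 0.40282305 0.1       ] [0.74773828 0.36253335 0.1       ] [0.78291479 0.40343605 0.1       ]
0.06 side rim [0.79217002 0.39302245 0.06      ] [0.75793328 0.37242184 0.06      ]
0.08 side rim [0.77198254 0.40692471 0.08      ] [0.73882772 0.3869751  0.08      ]
0.1 side rim [0.75179506 0.42082697 0.1       ] [0.71972216 0.40152836 0.1       ]
tape [0.77386743 0.24045933 0.03      ] bowl near edge [0.74523762 0.24915349 0.        ]
nut px side [232.02018853 281.11251858] top [192.62345533 182.66321014]
```

Clear by ~30 mm. First I'll centre the nut by squeezing the wing's ends, then regrip across its thickness.

```bash
python3 -m inch '{"offset":[[0,0.08,0],[0.01,0.16,0],[0.02,0.24,0],[0.03,0.32,0],[0.04,0.4,-0.05],[0.05,0.48,-0.1],[0.05,0.55,-0.15],[0.05,0.6,-0.2]],"angular":[[0,0,-0.12],[0,0,-0.24],[0,0,-0.36],[0,0,-0.48],[0,0,-0.6],[0,0,-0.7],[0,0,-0.8],[0,0,-0.9]]}'
python3 -m inch '{"offset":[[0.01,0.12,0],[0.02,0.25,-0.05],[0.03,0.37,-0.1],[0.04,0.5,-0.2],[0.06,0.6,-0.3],[0.06,0.643,-0.35],[0.06,0.643,-0.35],[0.06,0.643,-0.35]],"angular":[[0,0,-0.12],[0,0,-0.24],[0,0,-0.36],[0,0,-0.48],[0,0,-0.54],[0,0,-0.54],[0,0,-0.54],[0,0,-0.54]]}'
python3 - <<'E'
from h import *
c=snap('side','side9',(180,220,280,295),8)
c=snap('top','top9',(270,150,390,240),6)
print(read_state()['position'],read_state()['ee_rot'])
E
```

```text
time: 35.1
position: [0.6188, 0.2224, 0.1426]
ee_rot: [2.946, 1.091, -0.0]
ft_force: [0.1, -0.9, -0.0]
finger_gap: 0.087
grasp_force: 0.0
time: 35.9
position: [0.6277, 0.3181, 0.0906]
ee_rot: [3.108, 0.453, -0.001]
ft_force: [0.2, 0.1, -0.2]
finger_gap: 0.0874
grasp_force: 0.0
[0.62821644 0.31809836 0.0914525 ] [3.10882719e+00 4.51449095e-01 1.85256181e-03]
```

View pics/side9.png

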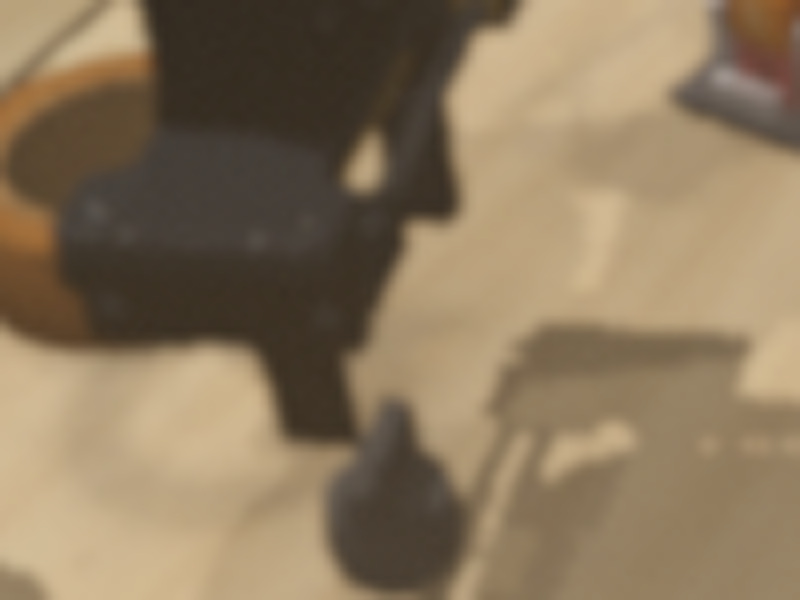

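View pics/top9.png

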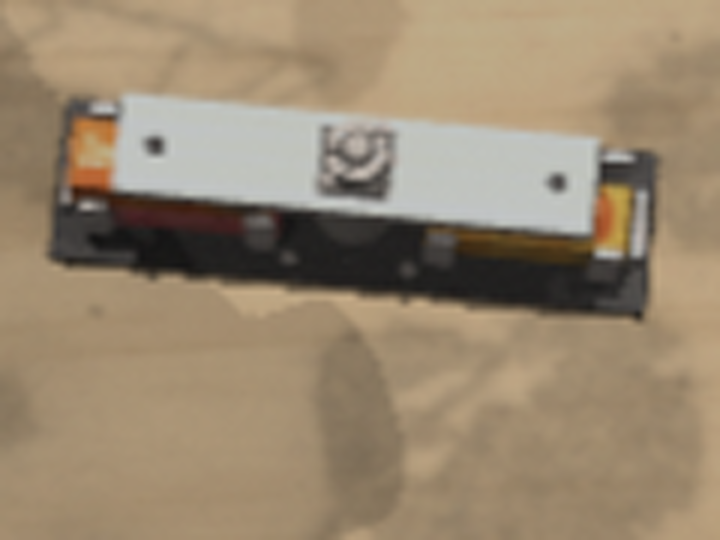

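Side: the nut at (398,500) stands below the fingers. Top: the bar is home, its hole at (357,161) round the thread, whose tip circle is at about (357,148). I'll convert these as a check on the post axis.

```bash
python3 - <<'E'
from h import *
c=load('top9')
def P(x,y,z): return px(c,270+(x+.5)/6-.5,150+(y+.5)/6-.5,z)
q=np.array([P(*a,.076) for a in((121,95),(601,139),(594,236),(112,190))]); print('bar',q.mean(0)); d=q[1]-q[0]; print(np.degrees(np.arctan2(d[1],d[0])))
print('hole',np.mean([P(*a,.076) for a in((320,124),(396,130),(391,199),(318,193))],0),'thread tip',P(357,146,.097))
E
python3 -m inch '{"offset":[[0,0,-0.05],[0,0,-0.1],[0,0,-0.15],[0,0,-0.2],[0,0,-0.25],[0,0,-0.3],[0,0,-0.35],[0,0,-0.4]],"angular":[[0,0,0],[0,0,0],[0,0,0],[0,0,0],[0,0,0],[0,0,0],[0,0,0],[0,0,0]]}'
python3 -m inch '{"offset":[[0,0,0],[0,0,0],[0,0,0],[0,0,0],[0,0,0],[0,0,0],[0,0,0],[0,0,0]],"angular":[[0,0,0],[0,0,0],[0,0,0],[0,0,0],[0,0,0],[0,0,0],[0,0,0],[0,0,0]]}' 1 8
```

```text
bar [ 0.60800834 -0.01743924  0.076     ]
-98.55675093238214
hole [ 0.60940037 -0.01736679  0.076     ] thread tip [ 0.60972594 -0.01737863  0.097     ]
time: 36.8
position: [0.6275, 0.319, 0.0298]
ee_rot: [3.109, 0.452, -0.0]
ft_force: [0.1, -0.2, -0.5]
finger_gap: 0.087
grasp_force: 0.0
time: 37.6
position: [0.6278, 0.3194, 0.031]
ee_rot: [-3.108, -0.452, -0.001]
ft_force: [-0.7, 0.6, 1.1]
finger_gap: 0.0438
grasp_force: 8.0
```

The wing ends are gripped at 43.8 mm, so the nut is centred. Open, turn 90°, and grip the thickness.

```bash
python3 -m inch '{"offset":[[0,0,0],[0,0,0],[0,0,0],[0,0,0],[0,0,0],[0,0,0],[0,0,0],[0,0,0]],"angular":[[0,0,0],[0,0,0],[0,0,0],[0,0,0],[0,0,0.15],[0,0,0.3],[0,0,0.45],[0,0,0.6]]}' -1
python3 -m inch '{"offset":[[0,0,0],[0,0,0],[0,0,0],[0,0,0],[0,0,0],[0,0,0],[0,0,0],[0,0,0]],"angular":[[0,0,0.14],[0,0,0.28],[0,0,0.42],[0,0,0.56],[0,0,0.7],[0,0,0.84],[0,0,0.98],[0,0,1]]}'
python3 -m inch '{"offset":[[0,0,0],[0,0,0],[0,0,0],[0,0,0],[0,0,0],[0,0,0],[0,0,0],[0,0,0]],"angular":[[0,0,0.13],[0,0,0.26],[0,0,0.4],[0,0,0.4],[0,0,0.4],[0,0,0.4],[0,0,0.4],[0,0,0.4]]}'
python3 -m inch '{"offset":[[0,0,0],[0,0,0],[0,0,0],[0,0,0],[0,0,0],[0,0,0],[0,0,0],[0,0,0]],"angular":[[0,0,0],[0,0,0],[0,0,0],[0,0,0],[0,0,0],[0,0,0],[0,0,0],[0,0,0]]}' 1 25
python3 -m inch '{"offset":[[0,0,0],[0,0,0],[0,0,0],[0,0,0],[0,0,0.05],[0,0,0.2],[0,0,0.3],[0,0,0.4]],"angular":[[0,0,0],[0,0,0],[0,0,0],[0,0,0],[0,0,0],[0,0,0],[0,0,0],[0,0,0]]}'
```

```text
time: 38.4
position: [0.6275, 0.3188, 0.0304]
ee_rot: [2.914, 1.173, -0.001]
ft_force: [-0.8, -0.7, 0.1]
finger_gap: 0.0865
grasp_force: 0.0
time: 39.2
position: [0.6275, 0.3189, 0.0305]
ee_rot: [2.249, 2.194, -0.0]
ft_force: [-0.7, 0.2, 0.5]
finger_gap: 0.0872
grasp_force: 0.0
time: 40.0
position: [0.6276, 0.319, 0.0305]
ee_rot: [-1.879, -2.517, 0.0]
ft_force: [0.2, 0.3, -0.3]
finger_gap: 0.0871
grasp_force: 0.0
time: 40.8
position: [0.6276, 0.319, 0.0306]
ee_rot: [1.878, 2.518, 0.0]
ft_force: [-0.0, 0.0, -1.3]
finger_gap: 0.0308
grasp_force: 0.0
time: 41.6
position: [0.6276, 0.319, 0.0918]
ee_rot: [1.878, 2.518, 0.0]
ft_force: [0.3, 1.3, -1.3]
finger_gap: 0.0117
grasp_force: 25.0
```

```bash
python3 -m inch '{"offset":[[0,-0.05,0.1],[0,-0.15,0.2],[0,-0.25,0.3],[-0.03,-0.36,0.35],[-0.03,-0.47,0.35],[-0.03,-0.58,0.35],[-0.03,-0.69,0.35],[-0.03,-0.8,0.35]],"angular":[[0,0,-0.06],[0,0,-0.12],[0,0,-0.18],[0,0,-0.24],[0,0,-0.3],[0,0,-0.36],[0,0,-0.43],[0,0,-0.5]]}'
python3 -m inch '{"offset":[[0,-0.1,0],[0,-0.2,0],[0,-0.3,0],[-0.01,-0.4,0],[-0.02,-0.5,0],[-0.03,-0.6,0],[-0.04,-0.7,0],[-0.04,-0.8,0]],"angular":[[0,0,-0.06],[0,0,-0.12],[0,0,-0.18],[0,0,-0.24],[0,0,-0.3],[0,0,-0.36],[0,0,-0.43],[0,0,-0.5]]}'
python3 -m inch '{"offset":[[0,-0.1,0],[0,-0.2,0],[0,-0.3,0],[-0.01,-0.4,0],[-0.02,-0.5,0],[-0.03,-0.6,0],[-0.035,-0.643,0],[-0.035,-0.643,0]],"angular":[[0,0,0],[0,0,0],[0,0,0],[0,0,0],[0,0,0],[0,0,0],[0,0,0],[0,0,0]]}'
python3 - <<'E'
from h import *
c=snap('side','side10',(250,140,330,200),8)
s=read_state();print(s['position'],s['ee_rot'],s['ft_force'])
E
```

```text
time: 42.4
position: [0.6224, 0.1971, 0.1421]
ee_rot: [-2.338, -2.097, 0.003]
ft_force: [0.2, 0.1, -1.7]
finger_gap: 0.0116
grasp_force: 25.0
time: 43.2
position: [0.6166, 0.0778, 0.1431]
ee_rot: [-2.702, -1.602, 0.0]
ft_force: [0.1, -0.2, -1.1]
finger_gap: 0.012
grasp_force: 25.0
time: 44.0
position: [0.6117, -0.0186, 0.1431]
ee_rot: [-2.7, -1.605, -0.0]
ft_force: [0.1, -0.2, -1.1]
finger_gap: 0.0119
grasp_force: 25.0
[ 0.61175138 -0.01781693  0.14304903] [-2.69962820e+00 -1.60600334e+00 -3.10208395e-04] [ 0.36477471  0.35602616 -2.12119992]
```

View pics/side10.png

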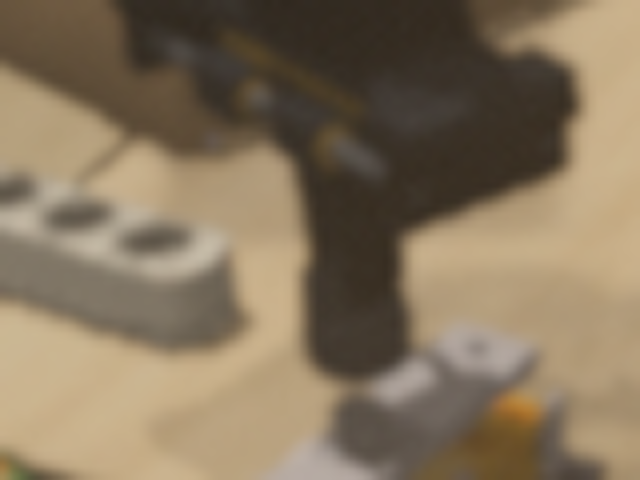

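That makes 15 pictures viewed, one over the limit of 14. I'll view no more and go on by the numbers and forces alone. The nut hangs above the post; lower it gently.

```bash
python3 -m inch '{"offset":[[0,0,-0.02],[0,0,-0.04],[0,0,-0.06],[0,0,-0.08],[0,0,-0.1],[0,0,-0.12],[0,0,-0.13],[0,0,-0.13]],"angular":[[0,0,0],[0,0,0],[0,0,0],[0,0,0],[0,0,0],[0,0,0],[0,0,0],[0,0,0]]}'
```

```text
time: 44.85
position: [0.6116, -0.0174, 0.1232]
ee_rot: [-2.699, -1.607, 0.001]
ft_force: [-0.2, -0.2, -0.6]
finger_gap: 0.0118
grasp_force: 25.0
```

```bash
python3 -m inch '{"offset":[[0,0,-0.005],[0,0,-0.01],[0,0,-0.015],[0,0,-0.02],[0,0,-0.025],[0,0,-0.03],[0,0,-0.03],[0,0,-0.03]],"angular":[[0,0,0],[0,0,0],[0,0,0],[0,0,0],[0,0,0],[0,0,0],[0,0,0],[0,0,0]]}'; python3 -c "
from h import *
s=read_state();print(s['ft_force'],s['torque'])"
```

```text
time: 45.65
position: [0.6118, -0.0175, 0.119]
ee_rot: [-2.699, -1.608, 0.0]
ft_force: [-0.2, -0.2, -1.8]
finger_gap: 0.0119
grasp_force: 25.0
[-0.24212832 -0.1769368  -1.78115664] [-0.01699949 -0.0937813   0.01691955]
```

```bash
python3 -m inch '{"offset":[[0,0,-0.004],[0,0,-0.008],[0,0,-0.012],[0,0,-0.016],[0,0,-0.02],[0,0,-0.02],[0,0,-0.02],[0,0,-0.02]],"angular":[[0,0,0],[0,0,0],[0,0,0],[0,0,0],[0,0,0],[0,0,0],[0,0,0],[0,0,0]]}'; python3 -c "
from h import *
s=read_state();print(s['ft_force'],s['torque'])"
```

```text
time: 46.45
position: [0.6119, -0.0175, 0.1166]
ee_rot: [2.699, 1.607, 0.0]
ft_force: [-1.9, 0.0, 6.4]
finger_gap: 0.0118
grasp_force: 25.0
[-1.94061139  0.01765617  6.35229166] [-0.00373871  0.2433957   0.02521342]
```

Lugs are on the flat with ~8 N of contact. Turn counter-clockwise under light pressure until the force drops.

```bash
python3 -m inch '{"offset":[[0,0,-0.002],[0,0,-0.002],[0,0,-0.002],[0,0,-0.002],[0,0,-0.002],[0,0,-0.002],[0,0,-0.002],[0,0,-0.002]],"angular":[[0,0,0.08],[0,0,0.16],[0,0,0.24],[0,0,0.32],[0,0,0.4],[0,0,0.48],[0,0,0.56],[0,0,0.64]]}'; python3 -c "
from h import *
s=read_state();print(s['ft_force'],s['torque'])"
```

```text
time: 47.25
position: [0.6127, -0.0174, 0.1159]
ee_rot: [2.211, 2.23, 0.002]
ft_force: [-0.3, -0.2, -2.0]
finger_gap: 0.012
grasp_force: 25.0
[-0.31391624 -0.15714859 -2.04510297] [-0.00074471 -0.06693747  0.00415959]
```

```bash
python3 -m inch '{"offset":[[0,0,0],[0,0,0],[0,0,0],[0,0,0],[0,0,0],[0,0,0],[0,0,0],[0,0,0]],"angular":[[0,0,0.08],[0,0,0.16],[0,0,0.24],[0,0,0.32],[0,0,0.4],[0,0,0.48],[0,0,0.56],[0,0,0.64]]}'; python3 -c "
from h import *
s=read_state();print(s['ft_force'],s['torque'])"
```

```text
time: 48.05
position: [0.6117, -0.0174, 0.1149]
ee_rot: [-1.587, -2.71, 0.0]
ft_force: [-0.4, 0.4, -1.6]
finger_gap: 0.0119
grasp_force: 25.0
[-0.36542242  0.44532611 -1.61934078] [ 0.05648625 -0.17658723  0.04265039]
```

The contact force vanished, so the lugs are in the gap. Lower into the thread start.

```bash
python3 -m inch '{"offset":[[0,0,-0.004],[0,0,-0.009],[0,0,-0.014],[0,0,-0.019],[0,0,-0.024],[0,0,-0.03],[0,0,-0.032],[0,0,-0.032]],"angular":[[0,0,0],[0,0,0],[0,0,0],[0,0,0],[0,0,0],[0,0,0],[0,0,0],[0,0,0]]}'; python3 -c "
from h import *
s=read_state();print(s['ft_force'],s['torque'])"
```

```text
time: 48.85
position: [0.6118, -0.0174, 0.1109]
ee_rot: [-1.591, -2.709, -0.0]
ft_force: [0.2, -0.4, -1.4]
finger_gap: 0.012
grasp_force: 25.0
[ 0.15248298 -0.42975225 -1.36573154] [ 0.03476591 -0.1425382  -0.03942247]
```

```bash
python3 -m inch '{"offset":[[0,0,-0.004],[0,0,-0.008],[0,0,-0.01],[0,0,-0.01],[0,0,-0.01],[0,0,-0.01],[0,0,-0.01],[0,0,-0.01]],"angular":[[0,0,0],[0,0,0],[0,0,0],[0,0,0],[0,0,0],[0,0,0],[0,0,0],[0,0,0]]}'; python3 -c "
from h import *
s=read_state();print(s['ft_force'],s['torque'])"
```

```text
time: 49.65
position: [0.612, -0.0175, 0.1099]
ee_rot: [1.591, 2.709, 0.0]
ft_force: [-1.3, 0.3, 5.7]
finger_gap: 0.0118
grasp_force: 25.0
[-1.25797638  0.30636504  5.67731377] [ 0.01121833  0.18847901 -0.03006821]
```

Contact at 4 mm above the seat height, so the nut is in the thread start. Now screw clockwise, following it down.

```bash
python3 -m inch '{"offset":[[0,0,0],[0,0,0],[0,0,0],[0,0,0],[0,0,0],[0,0,0],[0,0,0],[0,0,0]],"angular":[[0,0,-0.08],[0,0,-0.16],[0,0,-0.24],[0,0,-0.32],[0,0,-0.4],[0,0,-0.48],[0,0,-0.56],[0,0,-0.6]]}'; python3 -c "
from h import *
s=read_state();print(s['ft_force'],s['torque'])"
```

```text
time: 50.45
position: [0.6113, -0.0175, 0.1098]
ee_rot: [-2.181, -2.261, 0.001]
ft_force: [-2.0, 0.0, 5.7]
finger_gap: 0.0118
grasp_force: 25.0
[-1.95478578  0.01910178  5.74361427] [ 0.06816416  0.3297697  -0.00820574]
```

```bash
python3 -m inch '{"offset":[[0,0,0],[0,0,0],[0,0,0],[0,0,-0.001],[0,0,-0.002],[0,0,-0.003],[0,0,-0.004],[0,0,-0.005]],"angular":[[0,0,-0.08],[0,0,-0.16],[0,0,-0.24],[0,0,-0.32],[0,0,-0.4],[0,0,-0.48],[0,0,-0.56],[0,0,-0.6]]}'; python3 -c "
from h import *
s=read_state();print(s['ft_force'],s['torque'])"
```

```text
time: 51.25
position: [0.6111, -0.0169, 0.1092]
ee_rot: [-2.648, -1.688, 0.001]
ft_force: [-2.8, 1.6, 6.6]
finger_gap: 0.012
grasp_force: 25.0
[-2.77202501  1.56813633  6.58678944] [0.32851527 0.45407565 0.05131038]
```

```bash
python3 -m inch '{"offset":[[0,0,-0.001],[0,0,-0.002],[0,0,-0.003],[0,0,-0.004],[0,0,-0.005],[0,0,-0.006],[0,0,-0.008],[0,0,-0.009]],"angular":[[0,0,-0.08],[0,0,-0.16],[0,0,-0.24],[0,0,-0.32],[0,0,-0.4],[0,0,-0.48],[0,0,-0.56],[0,0,-0.6]]}'; python3 -c "
from h import *
s=read_state();print(s['ft_force'],s['torque'])"
```

```text
time: 52.05
position: [0.6124, -0.0176, 0.1078]
ee_rot: [2.969, 1.024, 0.002]
ft_force: [-0.4, -0.1, 5.8]
finger_gap: 0.0117
grasp_force: 25.0
[-0.3967863  -0.0965398   5.83613818] [0.04537887 0.14124229 0.01402594]
```

```bash
python3 -m inch '{"offset":[[0,0,-0.001],[0,0,-0.002],[0,0,-0.003],[0,0,-0.004],[0,0,-0.005],[0,0,-0.006],[0,0,-0.008],[0,0,-0.009]],"angular":[[0,0,-0.08],[0,0,-0.16],[0,0,-0.24],[0,0,-0.32],[0,0,-0.4],[0,0,-0.48],[0,0,-0.56],[0,0,-0.6]]}'; python3 -c "
from h import *
s=read_state();print(s['ft_force'],s['torque'])"
```

```text
time: 52.85
position: [0.6123, -0.0175, 0.1065]
ee_rot: [3.127, 0.303, 0.002]
ft_force: [-1.0, 0.4, 5.3]
finger_gap: 0.0115
grasp_force: 25.0
[-0.96871807  0.3747012   5.31166538] [0.11841297 0.2614118  0.04834639]
```

```bash
python3 -m inch '{"offset":[[0,0,-0.001],[0,0,-0.002],[0,0,-0.003],[0,0,-0.004],[0,0,-0.004],[0,0,-0.004],[0,0,-0.004],[0,0,-0.004]],"angular":[[0,0,-0.06],[0,0,-0.12],[0,0,-0.18],[0,0,-0.24],[0,0,-0.3],[0,0,-0.3],[0,0,-0.3],[0,0,-0.3]]}'; python3 -c "
from h import *
s=read_state();print(s['ft_force'],s['torque'])"
```

```text
time: 53.65
position: [0.6122, -0.0175, 0.1064]
ee_rot: [3.141, -0.065, 0.002]
ft_force: [-1.5, 0.3, 8.5]
finger_gap: 0.0115
grasp_force: 25.0
[-1.51343289  0.33316702  8.49884825] [ 0.22165167  0.35445912 -0.0088198 ]
```

```bash
python3 -m inch '{"offset":[[0,0,0],[0,0,0],[0,0,0],[0,0,0],[0,0,0],[0,0,0],[0,0,0],[0,0,0]],"angular":[[0,0,-0.06],[0,0,-0.12],[0,0,-0.18],[0,0,-0.24],[0,0,-0.3],[0,0,-0.3],[0,0,-0.3],[0,0,-0.3]]}'; python3 -c "
from h import *
s=read_state();print(s['ft_force'],s['torque'])"
```

```text
time: 54.45
position: [0.6127, -0.0173, 0.1064]
ee_rot: [-3.111, 0.433, -0.003]
ft_force: [-0.2, 1.2, 7.2]
finger_gap: 0.0117
grasp_force: 25.0
[-0.17337463  1.17421901  7.19583008] [ 0.3121727   0.13226417 -0.01363612]
```

```bash
python3 -m inch '{"offset":[[0,0,0],[0,0,0],[0,0,0],[0,0,0],[0,0,0],[0,0,0],[0,0,0],[0,0,0]],"angular":[[0,0,-0.06],[0,0,-0.12],[0,0,-0.18],[0,0,-0.24],[0,0,-0.3],[0,0,-0.3],[0,0,-0.3],[0,0,-0.3]]}'; python3 -c "
from h import *
s=read_state();print(s['ft_force'],s['torque'],s['qpos'])"
```

```text
time: 55.25
position: [0.613, -0.0171, 0.1064]
ee_rot: [-3.039, 0.793, -0.005]
ft_force: [-0.0, 2.0, 7.0]
finger_gap: 0.0116
grasp_force: 25.2
[-0.01888515  2.04221691  7.01445287] [ 0.46286507 -0.00212538  0.41251332] [-2.10166250e-01  6.57387881e-01  1.56309127e+00  7.93167635e-04
  9.18191725e-01  1.87079272e+00]
```

The turning moment rises with no further sinking, so the nut is seated. Release and back off straight up.

```bash
python3 -m inch '{"offset":[[0,0,0],[0,0,0],[0,0,0],[0,0,0],[0,0,0],[0,0,0.1],[0,0,0.3],[0,0,0.5]],"angular":[[0,0,0],[0,0,0],[0,0,0],[0,0,0],[0,0,0],[0,0,0],[0,0,0],[0,0,0]]}' -1
python3 -m inch '{"offset":[[0,0,0.15],[-0.1,0.1,0.3],[-0.2,0.25,0.4],[-0.3,0.4,0.4],[-0.4,0.55,0.4],[-0.5,0.7,0.4],[-0.6,0.85,0.4],[-0.6,1,0.4]],"angular":[[0,0,0],[0,0,0],[0,0,0],[0,0,0],[0,0,0],[0,0,0],[0,0,0],[0,0,0]]}'
python3 -m inch '{"offset":[[0,0.1,0],[0,0.25,0],[0,0.4,0],[0,0.55,0],[0,0.7,0],[0,0.85,0],[0,0.85,0],[0,0.85,0]],"angular":[[0,0,0],[0,0,0],[0,0,0],[0,0,0],[0,0,0],[0,0,0],[0,0,0],[0,0,0]]}'
python3 - <<'E'
from h import *
t=snap('top','top11'); s=snap('side','side11')
a=load('top0')['image']
def dark(c,p,r,th=70):
    u,v=proj(c,p); u0,v0=int(u),int(v); g=cv2.cvtColor(c['image'][v0-r:v0+r,u0-r:u0+r],cv2.COLOR_RGB2GRAY)
    m=(g<th).astype(np.uint8); n,l,st,ce=cv2.connectedComponentsWithStats(m); k=1+st[1:,4].argmax(); return (ce[k]+[u0-r,v0-r]).round(1),st[k].tolist(),np.array((u,v)).round(1)
print('nut top',dark(t,(.612,-.0175,.11),9)); print('nut side',dark(s,(.612,-.0175,.1),13))
p=dark(t,(.612,-.0175,.11),9)[0]
for z in(.1,.122): print(px(t,*p,z))
# printed coarse gray map of nut in side image; row extremes
u,v=proj(s,(.612,-.0175,.1)).astype(int); g=cv2.cvtColor(s['image'],cv2.COLOR_RGB2GRAY)[v-16:v+18,u-14:u+15]; print('\n'.join(''.join('#' if x<70 else '+' if x<110 else '.' for x in r) for r in g))
print([ (z,proj(s,(.612,-.0175,z)).round(1)-[u-14,v-16]) for z in(.066,.076,.103,.122)])
# any other carton hidden at start: orange/red blobs in the top view of the bench
h=cv2.cvtColor(t['image'],cv2.COLOR_RGB2HSV); m=cv2.inRange(h,(0,140,100),(25,255,255))|cv2.inRange(h,(170,140,100),(180,255,255))
n,l,st,ce=cv2.connectedComponentsWithStats(m)
print([(ce[i].round().tolist(),st[i,4]) for i in range(1,n) if st[i,4]>25])
E
```

```text
time: 56.05
position: [0.6111, -0.0174, 0.1803]
ee_rot: [3.039, -0.796, -0.004]
ft_force: [0.2, -0.6, 0.3]
finger_gap: 0.0679
grasp_force: 0.0
time: 56.85
position: [0.5192, 0.1334, 0.2402]
ee_rot: [3.038, -0.796, -0.004]
ft_force: [0.7, 0.7, -0.5]
finger_gap: 0.0867
grasp_force: 0.0
time: 57.65
position: [0.5219, 0.26, 0.2401]
ee_rot: [3.039, -0.794, 0.0]
ft_force: [-0.2, 0.3, -1.2]
finger_gap: 0.087
grasp_force: 0.0
nut top (array([329.5, 173.8]), [2, 2, 14, 16, 76], array([329.2, 171.4]))
nut side (array([291.8, 186.1]), [4, 0, 15, 24, 218], array([295.1, 187.9]))
[ 0.60910151 -0.01826935  0.1       ]
[ 0.60284243 -0.01757053  0.122     ]
..+++##############+++.......
+++############++++..........
##+++#########+..............
++...+########+..............
.....+########...............
.....+#######+...............
....+########+...............
....+########+...............
....+########+...............
.....########+...............
.....+#######+...............
.....+#######+...............
.....+########+..............
.....+########+++............
.....+#########+++...........

[... 246 characters left out ...]
+#############+....++++
.......+###########++...+++++
........+#########+++++++++++
.........++++#+++++++++++++++
.................++++++++++++
..................+++++++++++
.................++++++++++++
................+++++++++++++
...............++++++++++++++
..............+++++++++++++++
.............++++++++++++++++
[(0.066, array([14.9, 26.2])), (0.076, array([14.6, 23.5])), (0.103, array([14.1, 16. ])), (0.122, array([13.7, 10.7]))]
[([413.0, 43.0], np.int32(34)), ([414.0, 48.0], np.int32(38)), ([223.0, 113.0], np.int32(534)), ([304.0, 108.0], np.int32(76)), ([323.0, 113.0], np.int32(86)), ([146.0, 116.0], np.int32(42)), ([285.0, 175.0], np.int32(51)), ([371.0, 186.0], np.int32(59))]
```

The bottom of the nut sits at the row expected for a seated nut. The top view shows no carton left loose, and nothing touches the robot. Handing in.

```bash
python3 -c "
from cell import *
print(finish_job())"
```

```text
the job is handed in; nothing more can be done
None
```

Job handed in at about 58 s, no verdict returned: all three cartons found are in the bays, the bar is home on the square, and the nut's seating was judged from tool height and turning moment, not from a clear view; I viewed 15 pictures, one over the limit of 14.

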